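# Bring the photometer's wavelength dial up to the index from below and zero it

## Robot

A 6-joint arm with a two-finger parallel gripper is mounted at the origin on the work surface. World frame = base frame: x ahead of the robot, y to its left, z up, the work surface at z = 0. Lengths are in m, angles in rad, forces in N, time in s.
With the tool pointing down it reaches from about 0.3 to 1 m from the base axis. Payload 5.1 kg.
Tool frame: the origin (TCP) lies midway between the tips of the shut fingers; the grasp point (between the pads) lies 19 mm behind it; y points along the fingers, z is the direction in which the jaws open and shut, and the axes are right-handed (so a half turn about y gives the same grasp; the last joint's range is limited). The gripper opens to 95 mm and grips with 3 to 60 N. Pads are 20 mm wide; open, the fingers measure 119 mm over their backs; the gripper's body (75 mm by 180 mm) begins 59 mm behind the grasp point.
Start: joints at [1.166, 0.124, 1.65, -0, 1.367, -0.083], TCP at [0.206, 0.617, 0.215] pointing down, gripper open.
Joint ranges: [-2.61, 2.61], [-1.02, 2.33], [0.03, 2.71], [-1.35, 4.49], [0.32, 2.68], [-2.91, 2.91]. Speed limits (rad/s): [2.57, 2.57, 3.14, 3.14, 3.14, 3.14].

## Interface

Orientations are given as a rotation vector (axis times angle).
In Python, from plant import robot gives the robot as it stands.
- The arm moves only by the tool jog_arm, never from a script. Its argument "targets" is a list of rows, each an object with "hand": the opening in per cent of the stroke, from 0 (shut) to 100 (fully open); "delta_pos": the shift along the tool's x, y, z in mm, a list of three; "twist": the turn about the tool's y in degrees. In form: [{"hand": hand, "delta_pos": [dx, dy, dz], "twist": twist}, ...]. A call has exactly 5 rows; each row is the pose to reach, as a shift and turn from the pose measured when the call began, along the tool's axes at that moment; what a row does not reach only later rows make up. A row lasts 1/8 s, in which the tool goes at most 62.5 mm and 10.7 degrees, less where a joint would pass 70% of its speed; a pose out of reach is approached as far as the arm can. A call with a gripper value outside its range is refused whole. The fingers move at their own pace and stop on an object; "newtons" is the grip in N (left out, the last holds). Time passes only in rows, so rows that repeat a pose let the fingers close, or fill a call up. It gives the time, the measured TCP pose, the force and the opening at its end, in the units of the state.
- robot.sense(): the state, without advancing time (a new reading comes with each control period).
- robot.camera(name): name is "scene" or "top" or "wrist"; returns the picture (400x640x3 uint8, red, green, blue); there is no depth.
- robot.camera_model(name): a dict with "intrinsics" (3x3 intrinsics, pixels), "dist" ([k1, k2, p1, p2, k3] as OpenCV has them; the pictures are not rectified), "rvec" (rotation vector, rad) and "tvec" (3), from world to camera coordinates, as OpenCV has them; the wrist camera has in their place "mount" (4x4, takes a point from camera to tool coordinates, whose origin is the TCP and whose axes are the tool frame's). Camera axes: x right, y down, z forward; pixel columns grow to the right and rows downward; lengths in m; the calibration is good to about 2 mm. A picture is of the moment at which its call begins: read the wrist's pose just before it. camera_model takes no time and is no camera call.
- robot.sign_off(): hands the job in, once; it reports no verdict.
The state is a dict: "time_s": time; "joint_pos": joint angles; "qvel": joint speeds; "joint_torque": joint torques, N m; "ee_pos": TCP position; "orientation": TCP orientation; "contact_force": force on the tool from outside, world axes, zero at the start; "torque": the same for the moment, N m; "gripper_width": finger opening in m.
Only numpy, scipy, OpenCV 4.12 (cv2) and the standard library are available. Lean on these libraries where they do the work, as an engineer would, in place of code of your own. Each camera call takes 0.05 s, during which the arm holds its last target. There are 200 camera calls.

## Task

Re-set the photometer's wavelength dial so that the play in its drive is taken up: turn the dial back, anticlockwise from above, past the index until you feel it rest lightly against its end stop without forcing it, then bring it up clockwise, always in that direction, until its long line stands at the index line. Let go without disturbing the setting, then press the round zero key fully down and release it. Leave everything else where it stands.

Things in the scene. Friction and masses are not known exactly. Their poses are not given: they have to be found in the camera images.
- photometer: White bench photometer, fixed to the bench, 300 mm deep (x), 420 wide (y), flat deck 150 mm up. Origin: centre of its underside; its -x side is the front, towards the robot. On the deck (x, y in its frame, mm): dial axis (-65, -115); zero key (-105, 0); shut black sample lid 34 high, 130 x 150, centre (-45, 115); display hood 30 high, 75 x 200, centre (85, -90).
- index_line (a point): Inner end of the white index line on the deck (16 mm long, 3 wide), 48 mm from the dial's axis, straight in front of it (-x of the photometer); the line points along x. The dial is set when its long line points at it.
- works: The dial's mount and the drive under it, fixed to the photometer, same yaw. Origin: on the dial's vertical axis at deck height. The drive drags with 0.1 N m either way; the dial has 0.40 rad of free play on it. Far anticlockwise, an arm of the drive 32 mm off the axis meets a rubber buffer (the end stop), which yields like a spring, 3 N m/rad above the drag; over 14 N on it (0.15 rad) does damage.
- dial_grip (a point): Centre of the dial's knob, on its vertical axis, 25 mm above the deck. Black skirt 80 mm across, its top 9 mm above the deck; on it a round fluted knob 46 mm across, 9 to 42 mm above the deck. Turns with the dial: yaw equals the photometer's when set, larger when anticlockwise of that. Starts 0.2 to 1.3 rad clockwise of the index; meets the stop 0.7 to 1.4 rad anticlockwise of it, differently each time.
- dial_line (a point): Outer end of the dial's long white line (16 mm long, all its other lines are 7 mm or shorter), on the rim of the skirt, 39.5 mm from the axis, 9 mm above the deck.
- dial (a joint): Where the dial stands within its free play on the drive (rad), felt rather than seen: 0 when it bears on the drive clockwise (the drive then truly stands where the dial shows), -0.40 when it bears anticlockwise (the drive is then 0.40 rad clockwise of what the dial shows), anything between when slack.
- zero_key (a joint): The zero key: round grey push key 28 mm across in a black collar 44 mm across; its value is how far it is pressed (m): 0 released, 0.006 fully down, which takes 5 N; it springs back.
- zero_key_top (a point): Centre of the top face of the zero key, 22 mm above the deck when released.
- tube_rack: bystander: white microtube rack, 72 x 124 mm, 50 mm high with its tubes; origin: centre of its underside
- tip_box: bystander: pipette tip box, 88 x 125 mm, 58 mm high; origin: centre of its underside
- amber_bottle: bystander: amber reagent bottle, 70 mm wide, 145 mm high; origin: centre of its underside
- clear_bottle: bystander: clear reagent bottle, 60 mm wide, 125 mm high; origin: centre of its underside
- timer: bystander: flat white bench timer, 60 x 60 x 16 mm; origin: centre of its underside
- cuvette_stand: bystander: small grey stand with two clear cuvettes on the photometer's deck behind the zero key, 26 x 50 mm, 46 mm high with the cuvettes; origin: centre of its underside
- cuvette_box: bystander: flat box of cuvettes lying on the rear left of the photometer's deck, 62 x 112 mm, 32 mm high; origin: centre of its underside

How it is judged:
By the outcome, as a careful person would: the job done as asked, in the order asked, and still so for the second after the job is handed in, with the robot touching nothing.
It also fails if it takes over 64 s, if anything falls off the work surface, if the arm or the gripper's body presses on something with over 40 N, if the wrist force passes 120 N, or if a joint passes its speed limit or range.

## Working session

There is one attempt and no reset: what is moved stays moved. The work goes in short steps, Python scripts to look and compute and a tool call to move; the robot and the scene stay as the last step left them, time stands still between calls to the robot, and variables do not carry over. Pictures are saved under pics/ and viewed, about 8 in all and at most 12, crops included, and the job is handed in when it is done.

Besides the shell and the picture viewer there is one more tool, called as name(argument=value, ...), one argument or row to a line, values as JSON. jog_arm: Moves the arm, as the interface text tells. Its arguments: {"type":"object","properties":{"targets":{"type":"array"},"newtons":{"type":"number"}},"required":["targets"]}

```bash
mkdir -p pics; ls
python3 - <<'E'
from plant import robot
import cv2
s=robot.sense()
print(s)
for n in("scene","top"):
    cv2.imwrite(f"pics/{n}0.png",robot.camera(n)[:,:,::-1])
for n in("scene","top","wrist"): print(n,robot.camera_model(n))
E
```

```text
pics
{'time_s': 0.0, 'joint_pos': array([ 1.16639084e+00,  1.24520683e-01,  1.65166628e+00, -7.04426482e-07,
        1.36750049e+00, -8.26255732e-02]), 'qvel': array([-0.00027199, -0.00165796, -0.00086507, -0.0001669 , -0.00098655,
       -0.00088102]), 'joint_torque': array([-1.40460375e-03, -4.17620015e+01, -3.59923518e+01,  7.72783742e-02,
        4.95306705e-02, -2.14569041e-04]), 'ee_pos': array([0.20535606, 0.616031  , 0.21338154]), 'orientation': array([-1.55804147,  0.25299623, -0.25220085]), 'contact_force': array([ 0.02841578, -0.67717905, -0.24848875]), 'torque': array([-0.03830712, -0.02749704, -0.00801251]), 'gripper_width': 0.09541135727276927}
scene {'intrinsics': array([[397.80274694,   0.        , 322.5012035 ],
       [  0.        , 397.80274694, 200.30760574],
       [  0.        ,   0.        ,   1.        ]]), 'dist': array([-0.01003759,  0.        ,  0.        ,  0.        ,  0.        ]), 'rvec': array([ 1.66847164,  1.97483281, -0.7569246 ]), 'tvec': array([ 0.06514083, -0.28498798,  1.66202797])}
top {'intrinsics': array([[479.85404523,   0.        , 313.7150
[... 205 characters left out ...]
.12378699, -2.13001955,  0.16336281]), 'tvec': array([0.04405043, 0.50157428, 1.51254275])}
wrist {'intrinsics': array([[288.0416913 ,   0.        , 319.6294718 ],
       [  0.        , 288.0416913 , 201.17393772],
       [  0.        ,   0.        ,   1.        ]]), 'dist': array([-0.04572189,  0.        ,  0.        ,  0.        ,  0.        ]), 'mount': array([[ 4.25608003e-05,  9.70344206e-01,  2.41727369e-01,
        -6.63359781e-02],
       [-1.75568273e-04, -2.41727358e-01,  9.70344193e-01,
        -1.70401725e-01],
       [ 9.99999984e-01, -8.37382821e-05,  1.60073547e-04,
         3.29383711e-05],
       [ 0.00000000e+00,  0.00000000e+00,  0.00000000e+00,
         1.00000000e+00]])}
```

View pics/top0.png

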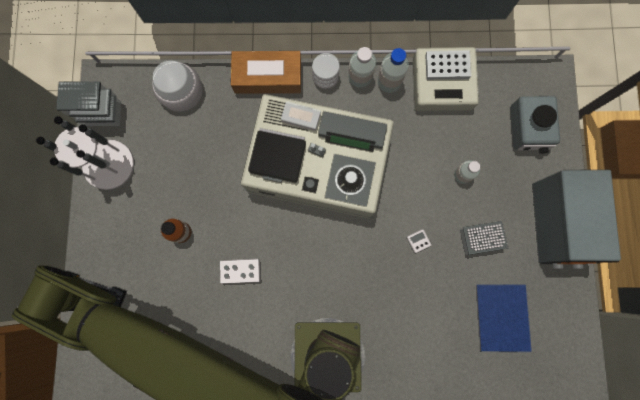

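View pics/scene0.png

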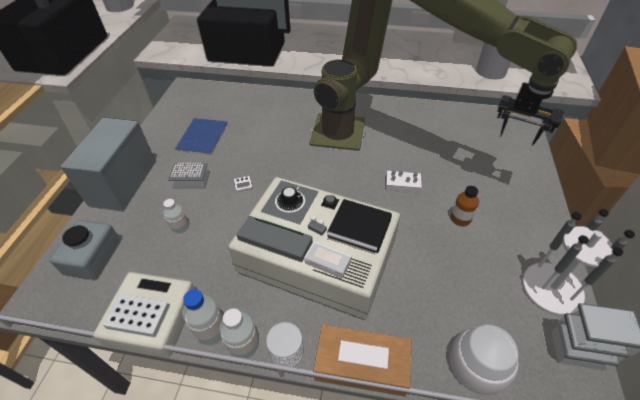

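The top view shows the knob at about (350,178) and the zero key at (310,184). The scene view shows them at about (290,191) and (330,200). Next I'll triangulate both.

```bash
cat > h.py <<'E'
import numpy as np, cv2
from scipy.spatial.transform import Rotation as R
from plant import robot
def cam(name,s=None):
    m=robot.camera_model(name)
    if name!="wrist":
        Rm=cv2.Rodrigues(m["rvec"])[0]; return m,Rm,m["tvec"]
    T=np.eye(4);T[:3,:3]=R.from_rotvec(s["orientation"]).as_matrix();T[:3,3]=s["ee_pos"]
    W=np.linalg.inv(T@m["mount"]);return m,W[:3,:3],W[:3,3]
def ray(c,uv):
    m,Rm,t=c
    p=cv2.undistortPoints(np.array([[uv]],float),m["intrinsics"],m["dist"])[0,0]
    d=Rm.T@np.r_[p,1];return -Rm.T@t,d/np.linalg.norm(d)
def tri(*obs):
    A=np.zeros((3,3));b=np.zeros(3)
    for c,uv in obs:
        o,d=ray(c,uv);P=np.eye(3)-np.outer(d,d);A+=P;b+=P@o
    x=np.linalg.solve(A,b)
    return x,[np.linalg.norm((np.eye(3)-np.outer(d,d))@(x-o)) for o,d in(ray(*q) for q in obs)]
def atz(c,uv,z):
    o,d=ray(c,uv);return o+d*(z-o[2])/d[2]
def proj(c,X):
    m,Rm,t=c;return cv2.projectPoints(np.array(X,float).reshape(-1,3),cv2.Rodrigues(Rm)[0],np.array(t),m["intrinsics"],m["dist"])[0][:,0]
def totool(s,X): return 1000*R.from_rotvec(s["orientation"]).as_matrix().T@(np.array(X)-s["ee_pos"])
E
python3 - <<'E'
from h import *
t=cam("top");sc=cam("scene");np.set_printoptions(precision=4,suppress=True)
k,e=tri((t,(350.5,177.5)),(sc,(289,191)));print("knob",k,e)
z,e2=tri((t,(310.5,184)),(sc,(329.5,200)));print("key",z,e2)
a=atz(t,(243,187),.15);b=atz(t,(378,213),.15);print("front",a,b,np.arctan2(-(a-b)[0],(a-b)[1]))
s=robot.sense();print(R.from_rotvec(s["orientation"]).as_matrix())
print(totool(s,k),totool(s,z))
E
```

```text
knob [ 0.5315 -0.0696  0.1946] [np.float64(0.0019133709167015393), np.float64(0.0019133709167015922)]
key [0.5188 0.0493 0.1617] [np.float64(0.001165550644471654), np.float64(0.0011655506444717037)]
front [0.5126 0.2551 0.15  ] [ 0.4317 -0.151   0.15  ] -0.19658489870904147
[[ 0.9487 -0.0007  0.3162]
 [-0.3162 -0.0017  0.9487]
 [-0.0001 -1.     -0.0019]]
[ 526.234    19.9143 -547.3162] [ 476.6286   52.6031 -438.5076]
```

jog_arm(
  targets=[
    {"hand": 100, "delta_pos": [20, -50, -20], "twist": 0},
    {"hand": 100, "delta_pos": [60, -80, -62], "twist": 0},
    {"hand": 100, "delta_pos": [100, -100, -104], "twist": 0},
    {"hand": 100, "delta_pos": [140, -120, -146], "twist": 0},
    {"hand": 100, "delta_pos": [180, -130, -187], "twist": 0},
  ],
)

```text
time_s: 0.72
ee_pos: [0.3177, 0.3804, 0.3449]
orientation: [-1.557, 0.252, -0.253]
contact_force: [1.2, -0.0, 0.2]
gripper_width: 0.0952
```

jog_arm(
  targets=[
    {"hand": 100, "delta_pos": [42, 0, -44], "twist": 0},
    {"hand": 100, "delta_pos": [84, 0, -88], "twist": 0},
    {"hand": 100, "delta_pos": [126, 0, -131], "twist": 0},
    {"hand": 100, "delta_pos": [168, 0, -175], "twist": 0},
    {"hand": 100, "delta_pos": [210, 0, -219], "twist": 0},
  ],
)

```text
time_s: 1.35
ee_pos: [0.448, 0.1044, 0.3449]
orientation: [-1.556, 0.252, -0.253]
contact_force: [1.3, -0.1, -0.5]
gripper_width: 0.0949
```

Run:
```python
from h import *
s=robot.sense();print(s["time_s"],s["ee_pos"],s["joint_pos"],totool(s,[.5315,-.0696,.33]))
```

```text
1.35 [0.44798348 0.10439113 0.34492318] [ 1.12535685e-01 -3.56296388e-01  1.87447779e+00 -6.06579705e-04
  1.62275755e+00 -1.13699391e+00] [ 134.17613183   15.07505825 -138.70879425]
```

jog_arm(
  targets=[
    {"hand": 100, "delta_pos": [33, 0, -35], "twist": 10},
    {"hand": 100, "delta_pos": [67, 0, -70], "twist": 20},
    {"hand": 100, "delta_pos": [100, 0, -104], "twist": 30},
    {"hand": 100, "delta_pos": [134, 0, -139], "twist": 40},
    {"hand": 100, "delta_pos": [134, 0, -139], "twist": 50},
  ],
)

```text
time_s: 1.98
ee_pos: [0.5316, -0.0725, 0.3436]
orientation: [-1.362, 0.936, -0.934]
contact_force: [0.8, 0.9, -0.2]
gripper_width: 0.0953
```

Run:
```python
from h import *
s=robot.sense();im=robot.camera("wrist");np.save("pics/w1.npy",np.r_[s["ee_pos"],s["orientation"]])
cv2.imwrite("pics/w1.png",im[:,:,::-1]);c=cam("wrist",s)
print(s["joint_pos"][[0,5]],s["ee_pos"],s["contact_force"],s["torque"],proj(c,[[.5315,-.0696,.192],[.5188,.0493,.172]]))
```

```text
[-0.23514693 -0.60218186] [ 0.53164512 -0.07250515  0.34363543] [ 0.78171039  0.85796411 -0.15768399] [-0.07705181 -0.03329929 -0.01728869] [[319.76183081 187.45935054]
 [347.3368563   82.64325514]]
```

View pics/w1.png

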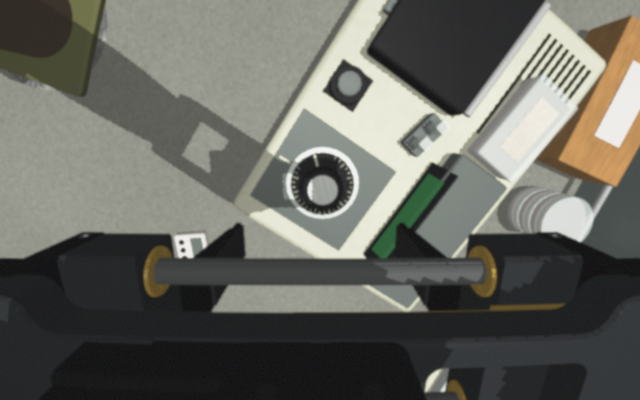

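Knob top is near (324,189), the key is at (349,82), and the index line is near (283,158). I need a zoomed crop to read the lines.

Run:
```python
import cv2
im=cv2.imread("pics/w1.png")[60:240,240:420]
cv2.imwrite("pics/w1c.png",cv2.resize(im,(600,600),interpolation=cv2.INTER_CUBIC))
```

```text
(no output)
```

View pics/w1c.png

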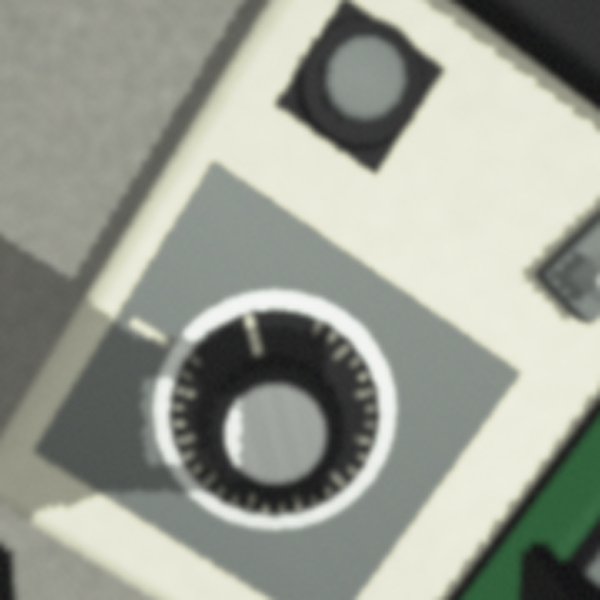

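```bash
cat >> h.py <<'E'
def load(f):
    a=np.load(f);return dict(ee_pos=a[:3],orientation=a[3:])
np.set_printoptions(precision=4,suppress=True)
E
python3 - <<'E'
from h import *
c=cam("wrist",load("pics/w1.npy"));t=cam("top");sc=cam("scene")
f=lambda u,v:(u/3.3333+240-.35,v/3.3333+60-.35)
K=f(276,434)
print("knob tri",tri((c,K),(t,(350.5,177.5)),(sc,(289,191))))
Z=f(366,77);print("key tri",tri((c,Z),(t,(310.5,184)),(sc,(329.5,200))))
D=.15
print("knob@192",atz(c,K,D+.042),"ring@150",atz(c,f(276,409),D),"key@172",atz(c,Z,D+.022))
i=atz(c,f(165,342),D);o=atz(c,f(130,320),D);l=atz(c,f(248,315),D+.009);li=atz(c,f(257,355),D+.009)
ax=(atz(c,K,D+.042)+atz(c,f(276,409),D))/2
print("idx",i,o,"line",l,li,"r",np.linalg.norm((i-ax)[:2]),np.linalg.norm((l-ax)[:2]))
A=lambda v:np.arctan2(v[1],v[0])
print("idx ang",A(i-ax),A(o-ax),A(o-i),"line ang",A(l-ax),A(l-li))
z=atz(c,Z,D+.022)-ax;print("yaw from key",A(z)-np.arctan2(115,-40),np.hypot(z[0],z[1]))
print("front edge",A(atz(c,f(212,160),D)-atz(c,f(35,450),D))-np.pi/2)
E
```

```text
knob tri (array([ 0.533 , -0.0697,  0.1959]), [np.float64(0.0020968638849803026), np.float64(0.002961007064443225), np.float64(0.0014131644741816436)])
key tri (array([0.52  , 0.0501, 0.1632]), [np.float64(0.001988429587234092), np.float64(0.0016601287895799683), np.float64(0.0017829135032984382)])
knob@192 [ 0.5354 -0.0711  0.192 ] ring@150 [ 0.5353 -0.0699  0.15  ] key@172 [0.521  0.0501 0.172 ]
idx [ 0.4868 -0.061   0.15  ] [ 0.4717 -0.0579  0.15  ] line [ 0.5124 -0.0395  0.159 ] [ 0.5207 -0.0521  0.159 ] r 0.049470736975700313 0.0385315923189518
idx ang 2.9483657531200733 2.946541401506753 2.940690627812142 line ang 2.207115304216527 2.1565402611993343
yaw from key -0.21691692120980366 0.12141096815617261
front edge -0.21094123188712133
```

Run:
```python
from h import *
s=robot.sense();print(s["ee_pos"],totool(s,[.5354,-.0705,.164]),R.from_rotvec(s["orientation"]).as_matrix())
```

```text
[ 0.5313 -0.0714  0.3439] [  0.7334 179.8552   4.3422] [[ 0.3567 -0.0014  0.9342]
 [-0.9342 -0.      0.3567]
 [-0.0005 -1.     -0.0013]]
```

jog_arm(
  targets=[
    {"hand": 100, "delta_pos": [1, 30, 4], "twist": 3},
    {"hand": 100, "delta_pos": [1, 65, 4], "twist": 6},
    {"hand": 100, "delta_pos": [1, 95, 4], "twist": 6},
    {"hand": 100, "delta_pos": [1, 110, 4], "twist": 6},
    {"hand": 100, "delta_pos": [1, 110, 4], "twist": 6},
  ],
)

```text
time_s: 2.65
ee_pos: [0.5347, -0.0705, 0.2328]
orientation: [-1.323, 1.017, -1.012]
contact_force: [0.2, -0.4, 0.4]
gripper_width: 0.0954
```

Run:
```python
from h import *
s=robot.sense();im=robot.camera("wrist");np.save("pics/w2.npy",np.r_[s["ee_pos"],s["orientation"]])
cv2.imwrite("pics/w2.png",im[:,:,::-1]);c=cam("wrist",s)
print(s["joint_pos"][[0,5]],s["ee_pos"],s["contact_force"],s["torque"],totool(s,[.5354,-.0705,.164]),proj(c,[[.5354,-.0705,.192],[.4868,-.061,.15]]))
```

```text
[-0.2305 -0.4918] [ 0.5347 -0.0705  0.2328] [ 0.1892 -0.4162  0.4468] [-0.0612  0.0262  0.032 ] [ 0.2948 68.7912  0.9287] [[319.3434 219.6107]
 [269.7015 182.0789]]
```

View pics/w2.png

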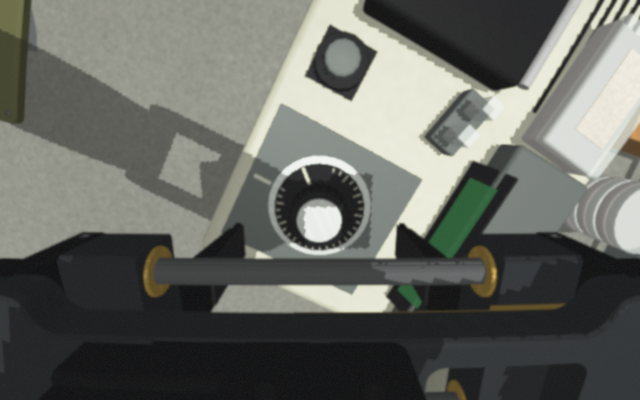

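The knob top is at (320,221) and the index inner end at (270,183). Both agree with my model to within about 1.5 px, so I'll go down and grip lightly.

jog_arm(
  targets=[
    {"hand": 100, "delta_pos": [0, 25, 1], "twist": 0},
    {"hand": 100, "delta_pos": [0, 50, 1], "twist": 0},
    {"hand": 100, "delta_pos": [0, 62, 1], "twist": 0},
    {"hand": 100, "delta_pos": [0, 68, 1], "twist": 0},
    {"hand": 100, "delta_pos": [0, 68, 1], "twist": 0},
  ],
  newtons=10,
)

```text
time_s: 3.32
ee_pos: [0.5367, -0.0706, 0.167]
orientation: [-1.322, 1.015, -1.015]
contact_force: [0.4, 0.0, 0.3]
gripper_width: 0.0951
```

jog_arm(
  targets=[
    {"hand": 50, "delta_pos": [0, 0, 0], "twist": 0},
    {"hand": 50, "delta_pos": [0, 0, 0], "twist": 0},
    {"hand": 40, "delta_pos": [0, 0, 0], "twist": 0},
    {"hand": 40, "delta_pos": [0, 0, 0], "twist": 0},
    {"hand": 40, "delta_pos": [0, 0, 0], "twist": 0},
  ],
  newtons=10,
)

```text
time_s: 3.95
ee_pos: [0.5364, -0.0706, 0.167]
orientation: [-1.323, 1.015, -1.014]
contact_force: [-7.8, -2.6, 3.9]
gripper_width: 0.0501
```

```bash
cat > st.py <<'E'
from h import *
s=robot.sense();r=R.from_rotvec(s["orientation"]).as_matrix()
print("t",round(s["time_s"],2),s["ee_pos"],"yaw",np.arctan2(r[1,0],r[0,0]),"j6",s["joint_pos"][5],"F",s["contact_force"],"T",s["torque"],"j6tau",s["joint_torque"][[0,5]],"w",s["gripper_width"])
E
python3 st.py
```

```text
t 3.95 [ 0.5364 -0.0706  0.167 ] yaw -1.3095003762622817 j6 -0.49086598831386324 F [-7.8357 -2.6091  3.8558] T [-0.5417  1.7953 -0.0046] j6tau [ 0.3892 -0.0051] w 0.05012157542706488
```

jog_arm(
  targets=[
    {"hand": 40, "delta_pos": [0, 0, -1], "twist": 0},
    {"hand": 40, "delta_pos": [0, 0, -2], "twist": 0},
    {"hand": 40, "delta_pos": [0, 0, -2], "twist": 0},
    {"hand": 40, "delta_pos": [0, 0, -2], "twist": 0},
    {"hand": 40, "delta_pos": [0, 0, -2], "twist": 0},
  ],
)

```text
time_s: 4.58
ee_pos: [0.534, -0.0713, 0.1669]
orientation: [-1.324, 1.016, -1.014]
contact_force: [-5.5, -1.1, 1.7]
gripper_width: 0.0457
```

```bash
python3 st.py
```

```text
t 4.58 [ 0.534  -0.0713  0.1669] yaw -1.3094454423375836 j6 -0.49260713105601145 F [-5.5404 -1.1357  1.6832] T [-0.3513  1.0351  0.0187] j6tau [1.0579 0.0083] w 0.04573107224184396
```

jog_arm(
  targets=[
    {"hand": 40, "delta_pos": [0, 0, -1], "twist": 0},
    {"hand": 40, "delta_pos": [0, 0, -1], "twist": -4},
    {"hand": 40, "delta_pos": [0, 0, -1], "twist": -10},
    {"hand": 40, "delta_pos": [0, 0, -1], "twist": -16},
    {"hand": 40, "delta_pos": [0, 0, -1], "twist": -20},
  ],
)

```text
time_s: 5.2
ee_pos: [0.5341, -0.0712, 0.1669]
orientation: [-1.439, 0.747, -0.747]
contact_force: [-0.1, -0.0, -1.1]
gripper_width: 0.0458
```

```bash
python3 st.py
```

```text
t 5.2 [ 0.5341 -0.0712  0.1669] yaw -0.957923427932924 j6 -0.8450014854850708 F [-0.1286 -0.0289 -1.1407] T [-0.0683  0.0033 -0.0245] j6tau [-0.1562  0.3933] w 0.045833945969128986
```

jog_arm(
  targets=[
    {"hand": 40, "delta_pos": [0, 0, 0], "twist": -5},
    {"hand": 40, "delta_pos": [0, 0, 0], "twist": -10},
    {"hand": 40, "delta_pos": [0, 0, 0], "twist": -15},
    {"hand": 40, "delta_pos": [0, 0, 0], "twist": -20},
    {"hand": 40, "delta_pos": [0, 0, 0], "twist": -20},
  ],
)

```text
time_s: 5.82
ee_pos: [0.5343, -0.0711, 0.1669]
orientation: [-1.517, 0.477, -0.478]
contact_force: [-1.5, -1.0, 1.3]
gripper_width: 0.0458
```

```bash
python3 st.py
```

```text
t 5.83 [ 0.5343 -0.0711  0.1669] yaw -0.60975545769581 j6 -1.1931308132379916 F [-1.5093 -0.9658  1.2959] T [-0.1073  0.3692 -0.0218] j6tau [ 0.1138 -0.1611] w 0.04580930794382654
```

jog_arm(
  targets=[
    {"hand": 40, "delta_pos": [0, 0, 0], "twist": -4},
    {"hand": 40, "delta_pos": [0, 0, 0], "twist": -8},
    {"hand": 40, "delta_pos": [0, 0, 0], "twist": -12},
    {"hand": 40, "delta_pos": [0, 0, 0], "twist": -16},
    {"hand": 40, "delta_pos": [0, 0, 0], "twist": -16},
  ],
)

```text
time_s: 6.45
ee_pos: [0.5344, -0.071, 0.1669]
orientation: [-1.555, 0.26, -0.262]
contact_force: [-2.2, 0.0, 0.8]
gripper_width: 0.0459
```

```bash
python3 st.py;python3 - <<'E'
from h import *
s=robot.sense();im=robot.camera("wrist");np.save("pics/w3.npy",np.r_[s["ee_pos"],s["orientation"]])
cv2.imwrite("pics/w3.png",im[:,:,::-1])
cv2.imwrite("pics/w3c.png",cv2.resize(im[80:280,200:440,::-1],(720,600),interpolation=cv2.INTER_CUBIC))
E
```

```text
t 6.45 [ 0.5344 -0.071   0.1669] yaw -0.3322803810936409 j6 -1.4704879544616327 F [-2.1963  0.0117  0.8041] T [-0.0917  0.4865  0.0126] j6tau [-0.018  -0.1183] w 0.045897419480345494
```

View pics/w3c.png

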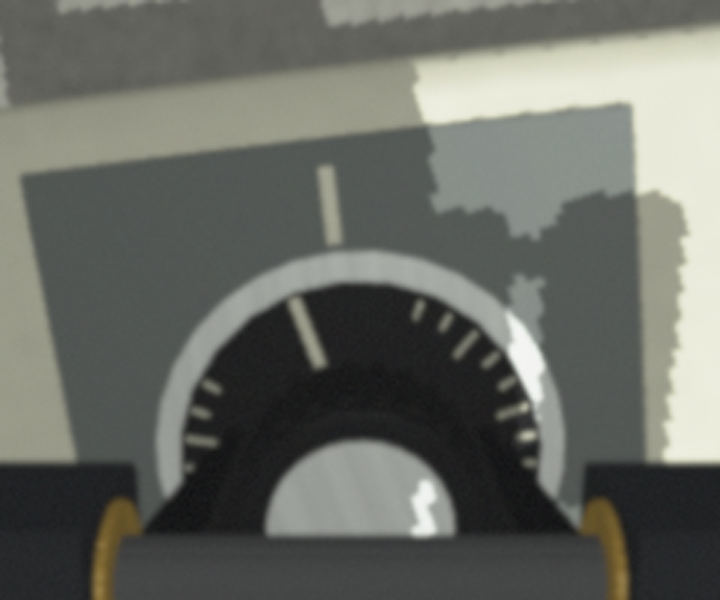

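```bash
cat >> h.py <<'E'
A=lambda v:np.arctan2(v[1],v[0])
def lines(f,g,io,ii,lo,li,ax=(.5348,-.0707),D=.15):
    s=load(f);c=cam("wrist",s)
    io,ii=[atz(c,g(*p),D)[:2] for p in(io,ii)];lo,li=[atz(c,g(*p),D+.009)[:2] for p in(lo,li)]
    r=R.from_rotvec(s["orientation"]).as_matrix();y=A(r[:2,0]);ax=np.array(ax)
    print("idx inner",ii,"ang from axis",A(ii-ax),A(io-ax),"own",A(io-ii),"| line",A(lo-ax),A(li-ax),"own",A(lo-li),"r",np.linalg.norm(ii-ax),np.linalg.norm(lo-ax),"yaw",y)
    print("dial rel idx: axis",A(lo-ax)-A(ii-ax),"own",A(lo-li)-A(io-ii))
E
python3 - <<'E'
from h import *
g=lambda u,v:(u/3+200-.33,v/3+80-.33)
lines("pics/w3.npy",g,(325,166),(334,243),(295,300),(321,366))
g=lambda u,v:(u/3.3333+240-.35,v/3.3333+60-.35)
lines("pics/w1.npy",g,(130,320),(165,342),(248,315),(257,355))
E
```

```text
idx inner [ 0.4885 -0.0609] ang from axis 2.933410761357035 2.929747859412163 own 2.9191576394843706 | line -3.1077501989032146 -3.1008459891044082 own -3.1184316538379124 r 0.04733646848782636 0.038621814472801226 yaw -0.3322803810936409
dial rel idx: axis -6.04116096026025 own -6.037589293322283
idx inner [ 0.4861 -0.0619] ang from axis 2.961835661276909 2.956810680951149 own 2.9406866181457576 | line 2.2203431727914147 2.2618974344935 own 2.156533303218712 r 0.049497296094008415 0.03810311437202086 yaw -1.2037752782472424
dial rel idx: axis -0.7414924884854943 own -0.7841533149270457
```

The long line is about 0.24 rad anticlockwise of the index and follows the gripper without slip. I'll keep turning towards the stop and read the torque while still moving.

jog_arm(
  targets=[
    {"hand": 40, "delta_pos": [0, 0, 0], "twist": -4},
    {"hand": 40, "delta_pos": [0, 0, 0], "twist": -8},
    {"hand": 40, "delta_pos": [0, 0, 0], "twist": -12},
    {"hand": 40, "delta_pos": [0, 0, 0], "twist": -16},
    {"hand": 40, "delta_pos": [0, 0, 0], "twist": -20},
  ],
)

```text
time_s: 7.12
ee_pos: [0.5345, -0.0708, 0.1669]
orientation: [-1.57, -0.014, 0.012]
contact_force: [-1.6, 0.7, 1.9]
gripper_width: 0.046
```

```bash
python3 st.py
```

```text
t 7.12 [ 0.5345 -0.0708  0.1669] yaw 0.016872335697089846 j6 -1.819713808657295 F [-1.6021  0.7399  1.9016] T [-0.0007  0.4107 -0.0989] j6tau [-0.0867  0.3641] w 0.046025729901512845
```

jog_arm(
  targets=[
    {"hand": 40, "delta_pos": [0, 0, 0], "twist": -1},
    {"hand": 40, "delta_pos": [0, 0, 0], "twist": -2},
    {"hand": 40, "delta_pos": [0, 0, 0], "twist": -3},
    {"hand": 40, "delta_pos": [0, 0, 0], "twist": -4},
    {"hand": 40, "delta_pos": [0, 0, 0], "twist": -5},
  ],
)

```text
time_s: 7.75
ee_pos: [0.5345, -0.0707, 0.1669]
orientation: [-1.568, -0.084, 0.081]
contact_force: [-2.7, 0.8, 1.6]
gripper_width: 0.0457
```

```bash
python3 st.py
```

```text
t 7.75 [ 0.5345 -0.0707  0.1669] yaw 0.10505326802389532 j6 -1.9079019313006633 F [-2.6855  0.8418  1.5971] T [-0.0418  0.4435 -0.1109] j6tau [-0.0314  0.0257] w 0.04565856862669353
```

jog_arm(
  targets=[
    {"hand": 40, "delta_pos": [0, 0, 0], "twist": -0.8},
    {"hand": 40, "delta_pos": [0, 0, 0], "twist": -1.6},
    {"hand": 40, "delta_pos": [0, 0, 0], "twist": -2.4},
    {"hand": 40, "delta_pos": [0, 0, 0], "twist": -3.2},
    {"hand": 40, "delta_pos": [0, 0, 0], "twist": -4},
  ],
)

```text
time_s: 8.38
ee_pos: [0.5345, -0.0707, 0.1669]
orientation: [-1.566, -0.139, 0.137]
contact_force: [-2.7, 1.3, 1.4]
gripper_width: 0.0458
```

```bash
python3 st.py
```

```text
t 8.38 [ 0.5345 -0.0707  0.1669] yaw 0.17574053513608742 j6 -1.978594514943138 F [-2.6853  1.3322  1.4089] T [ 0.0367  0.4031 -0.1097] j6tau [-0.1088  0.0006] w 0.04577048225929495
```

jog_arm(
  targets=[
    {"hand": 40, "delta_pos": [0, 0, 0], "twist": -0.8},
    {"hand": 40, "delta_pos": [0, 0, 0], "twist": -1.6},
    {"hand": 40, "delta_pos": [0, 0, 0], "twist": -2.4},
    {"hand": 40, "delta_pos": [0, 0, 0], "twist": -3.2},
    {"hand": 40, "delta_pos": [0, 0, 0], "twist": -4},
  ],
)

```text
time_s: 9.0
ee_pos: [0.5345, -0.0706, 0.1669]
orientation: [-1.561, -0.195, 0.192]
contact_force: [-2.1, 0.7, 1.3]
gripper_width: 0.046
```

```bash
python3 st.py
```

```text
t 9.0 [ 0.5345 -0.0706  0.1669] yaw 0.24650294575401963 j6 -2.0493447045243838 F [-2.1004  0.7192  1.2831] T [ 0.085   0.4635 -0.1052] j6tau [-0.201   0.0003] w 0.04602930013632827
```

jog_arm(
  targets=[
    {"hand": 40, "delta_pos": [0, 0, 0], "twist": -0.8},
    {"hand": 40, "delta_pos": [0, 0, 0], "twist": -1.6},
    {"hand": 40, "delta_pos": [0, 0, 0], "twist": -2.4},
    {"hand": 40, "delta_pos": [0, 0, 0], "twist": -3.2},
    {"hand": 40, "delta_pos": [0, 0, 0], "twist": -4},
  ],
)

```text
time_s: 9.62
ee_pos: [0.5345, -0.0706, 0.1669]
orientation: [-1.556, -0.25, 0.248]
contact_force: [-2.4, 1.0, 1.6]
gripper_width: 0.0456
```

```bash
python3 st.py
```

```text
t 9.62 [ 0.5345 -0.0706  0.1669] yaw 0.31724183803001804 j6 -2.120068614622563 F [-2.4205  0.9593  1.6321] T [ 0.1203  0.4651 -0.0901] j6tau [-0.2931  0.    ] w 0.04561517894345538
```

jog_arm(
  targets=[
    {"hand": 40, "delta_pos": [0, 0, 0], "twist": -0.8},
    {"hand": 40, "delta_pos": [0, 0, 0], "twist": -1.6},
    {"hand": 40, "delta_pos": [0, 0, 0], "twist": -2.4},
    {"hand": 40, "delta_pos": [0, 0, 0], "twist": -3.2},
    {"hand": 40, "delta_pos": [0, 0, 0], "twist": -4},
  ],
)

```text
time_s: 10.25
ee_pos: [0.5345, -0.0706, 0.1669]
orientation: [-1.548, -0.306, 0.303]
contact_force: [-3.1, 1.0, 1.5]
gripper_width: 0.0455
```

```bash
python3 st.py
```

```text
t 10.25 [ 0.5345 -0.0706  0.1669] yaw 0.38795160847255994 j6 -2.1908415517541298 F [-3.0998  1.018   1.5059] T [ 0.1739  0.511  -0.1066] j6tau [-0.3788 -0.0002] w 0.04547114177985832
```

jog_arm(
  targets=[
    {"hand": 40, "delta_pos": [0, 0, 0], "twist": -0.8},
    {"hand": 40, "delta_pos": [0, 0, 0], "twist": -1.6},
    {"hand": 40, "delta_pos": [0, 0, 0], "twist": -2.4},
    {"hand": 40, "delta_pos": [0, 0, 0], "twist": -3.2},
    {"hand": 40, "delta_pos": [0, 0, 0], "twist": -4},
  ],
)

```text
time_s: 10.88
ee_pos: [0.5344, -0.0705, 0.1669]
orientation: [-1.54, -0.361, 0.358]
contact_force: [-2.7, 1.5, 1.1]
gripper_width: 0.0458
```

```bash
python3 st.py
```

```text
t 10.88 [ 0.5344 -0.0705  0.1669] yaw 0.45868972537231484 j6 -2.261591375765111 F [-2.7157  1.476   1.0527] T [ 0.2146  0.5186 -0.1117] j6tau [-0.4626 -0.0004] w 0.04577437176644327
```

jog_arm(
  targets=[
    {"hand": 40, "delta_pos": [0, 0, 0], "twist": -0.8},
    {"hand": 40, "delta_pos": [0, 0, 0], "twist": -1.6},
    {"hand": 40, "delta_pos": [0, 0, 0], "twist": -2.4},
    {"hand": 40, "delta_pos": [0, 0, 0], "twist": -3.2},
    {"hand": 40, "delta_pos": [0, 0, 0], "twist": -4},
  ],
)

```text
time_s: 11.5
ee_pos: [0.5344, -0.0705, 0.1669]
orientation: [-1.53, -0.416, 0.414]
contact_force: [-2.9, 1.2, 1.1]
gripper_width: 0.0462
```

```bash
python3 st.py
```

```text
t 11.5 [ 0.5344 -0.0705  0.1669] yaw 0.529512998632218 j6 -2.3323485872948106 F [-2.9406  1.1878  1.135 ] T [ 0.2163  0.5215 -0.1004] j6tau [-0.54   -0.0006] w 0.04622395804870434
```

jog_arm(
  targets=[
    {"hand": 40, "delta_pos": [0, 0, 0], "twist": -0.8},
    {"hand": 40, "delta_pos": [0, 0, 0], "twist": -1.6},
    {"hand": 40, "delta_pos": [0, 0, 0], "twist": -2.4},
    {"hand": 40, "delta_pos": [0, 0, 0], "twist": -3.2},
    {"hand": 40, "delta_pos": [0, 0, 0], "twist": -4},
  ],
)

```text
time_s: 12.12
ee_pos: [0.5344, -0.0704, 0.1669]
orientation: [-1.518, -0.471, 0.469]
contact_force: [-3.0, 1.3, 1.6]
gripper_width: 0.0455
```

```bash
python3 st.py
```

```text
t 12.12 [ 0.5344 -0.0704  0.1669] yaw 0.6001821598550877 j6 -2.40304803119859 F [-3.0458  1.2796  1.5938] T [ 0.2855  0.5467 -0.0455] j6tau [-0.6176 -0.0008] w 0.045490996007995374
```

jog_arm(
  targets=[
    {"hand": 40, "delta_pos": [0, 0, 0], "twist": -0.6},
    {"hand": 40, "delta_pos": [0, 0, 0], "twist": -1.2},
    {"hand": 40, "delta_pos": [0, 0, 0], "twist": -1.8},
    {"hand": 40, "delta_pos": [0, 0, 0], "twist": -2.4},
    {"hand": 40, "delta_pos": [0, 0, 0], "twist": -3},
  ],
)

```text
time_s: 12.75
ee_pos: [0.5344, -0.0704, 0.1669]
orientation: [-1.509, -0.513, 0.51]
contact_force: [-2.6, 1.9, 2.0]
gripper_width: 0.0461
```

```bash
python3 st.py
python3 - <<'E'
from h import *
for i in range(3):
    s=robot.sense();im=robot.camera("wrist");print(s["torque"],s["time_s"])
np.save("pics/w4.npy",np.r_[s["ee_pos"],s["orientation"]])
cv2.imwrite("pics/w4c.png",cv2.resize(im[80:280,200:440,::-1],(720,600),interpolation=cv2.INTER_CUBIC))
E
```

```text
t 12.75 [ 0.5344 -0.0704  0.1669] yaw 0.6531337161086456 j6 -2.4559990751247587 F [-2.6027  1.8575  1.9871] T [ 0.3161  0.5756 -0.1641] j6tau [-0.5736 -0.1019] w 0.0461182101027037
[ 0.3161  0.5756 -0.1641] 12.75
[ 0.374   0.6195 -0.0733] 12.8
[ 0.3328  0.5504 -0.1506] 12.85
```

View pics/w4c.png

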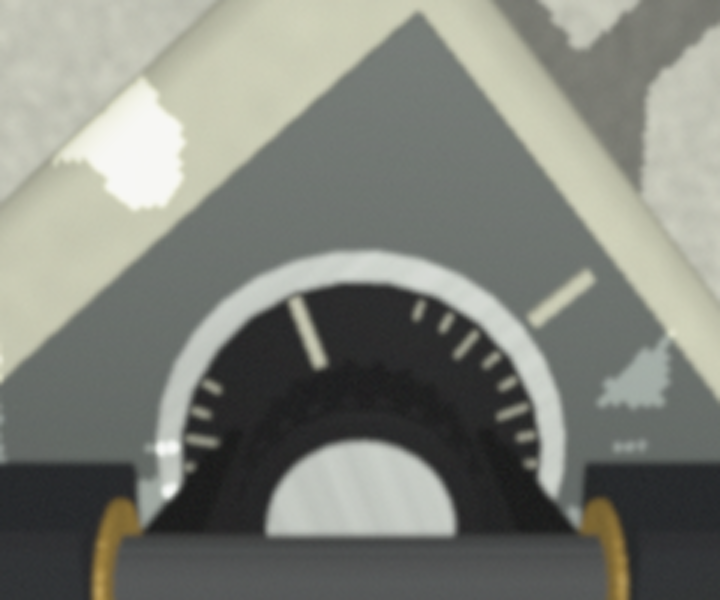

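jog_arm(
  targets=[
    {"hand": 40, "delta_pos": [0, 0, 0], "twist": -0.4},
    {"hand": 40, "delta_pos": [0, 0, 0], "twist": -0.8},
    {"hand": 40, "delta_pos": [0, 0, 0], "twist": -1.2},
    {"hand": 40, "delta_pos": [0, 0, 0], "twist": -1.6},
    {"hand": 40, "delta_pos": [0, 0, 0], "twist": -2},
  ],
)

```text
time_s: 13.52
ee_pos: [0.5344, -0.0703, 0.1669]
orientation: [-1.502, -0.54, 0.537]
contact_force: [-2.7, 1.9, 2.1]
gripper_width: 0.0458
```

```bash
python3 st.py
python3 - <<'E'
from h import *
for i in range(6):
    im=robot.camera("wrist");s=robot.sense();print(s["torque"],s["joint_torque"][5])
E
```

```text
t 13.53 [ 0.5344 -0.0703  0.1669] yaw 0.6879893626761937 j6 -2.490866427338844 F [-2.7282  1.9164  2.1452] T [ 0.4359  0.5016 -0.2592] j6tau [-0.6233 -0.2046] w 0.04577228313197795
[ 0.4728  0.5165 -0.2065] -0.23977515287697315
[ 0.4173  0.5273 -0.1996] -0.23107936140149832
[ 0.4664  0.5364 -0.1605] -0.21041771862655878
[ 0.4357  0.5769 -0.2153] -0.2055543288588524
[ 0.4053  0.4967 -0.2295] -0.20440447144210339
[ 0.4551  0.5759 -0.1665] -0.2040991187095642
```

Torque climbed from about 0.10 to 0.22 N m with the stop's spring slope, so the dial is resting lightly on the buffer at roughly 4–6 N. Now I'll turn clockwise.

jog_arm(
  targets=[
    {"hand": 40, "delta_pos": [0, 0, 0], "twist": 4},
    {"hand": 40, "delta_pos": [0, 0, 0], "twist": 10},
    {"hand": 40, "delta_pos": [0, 0, 0], "twist": 17},
    {"hand": 40, "delta_pos": [0, 0, 0], "twist": 24},
    {"hand": 40, "delta_pos": [0, 0, 0], "twist": 30},
  ],
)

```text
time_s: 14.45
ee_pos: [0.5345, -0.0707, 0.1669]
orientation: [-1.567, -0.128, 0.126]
contact_force: [-1.2, 0.9, 1.1]
gripper_width: 0.0455
```

```bash
python3 st.py
```

```text
t 14.45 [ 0.5345 -0.0707  0.1669] yaw 0.16155377495382595 j6 -1.9641191233286137 F [-1.2493  0.9377  1.1417] T [0.1221 0.4827 0.0669] j6tau [-0.5421 -0.5619] w 0.045534334547219606
```

jog_arm(
  targets=[
    {"hand": 40, "delta_pos": [0, 0, 0], "twist": 6},
    {"hand": 40, "delta_pos": [0, 0, 0], "twist": 13},
    {"hand": 40, "delta_pos": [0, 0, 0], "twist": 20},
    {"hand": 40, "delta_pos": [0, 0, 0], "twist": 26},
    {"hand": 40, "delta_pos": [0, 0, 0], "twist": 31},
  ],
)

```text
time_s: 15.08
ee_pos: [0.5345, -0.071, 0.1669]
orientation: [-1.55, 0.298, -0.3]
contact_force: [-3.1, 2.0, 2.0]
gripper_width: 0.0456
```

```bash
python3 st.py
python3 - <<'E'
from h import *
s=robot.sense();im=robot.camera("wrist")
np.save("pics/w5.npy",np.r_[s["ee_pos"],s["orientation"]])
cv2.imwrite("pics/w5c.png",cv2.resize(im[110:230,250:390,::-1],(700,600),interpolation=cv2.INTER_CUBIC))
E
```

```text
t 15.07 [ 0.5345 -0.071   0.1669] yaw -0.3814006477975451 j6 -1.4208932450452503 F [-3.1473  1.9903  2.0049] T [0.0533 0.6278 0.0595] j6tau [-0.4347 -0.4509] w 0.04564041406155638
```

View pics/w5c.png

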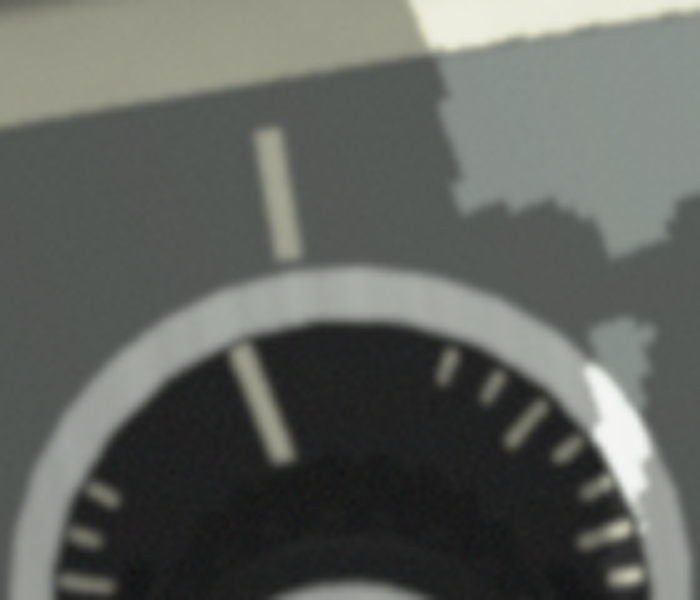

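Run:
```python
from h import *
g=lambda u,v:(u/5+250-.4,v/5+110-.4)
for ax in((.5348,-.0707),(.5345,-.071),(.5348,-.0697)): lines("pics/w5.npy",g,(268,128),(289,260),(238,345),(287,463),ax)
```

```text
idx inner [ 0.4888 -0.0611] ang from axis 2.9352932413432966 2.9282548227989773 own 2.9087127197279927 | line 3.132022542331543 3.1307915210004107 own 3.1337521593937137 r 0.047024845471062116 0.03936837666001485 yaw -0.3814006477975451
dial rel idx: axis 0.19672930098824626 own 0.22503943966572093
idx inner [ 0.4888 -0.0611] ang from axis 2.9277047938230467 2.922657450035808 own 2.9087127197279927 | line 3.124271290505767 3.1174359231077267 own 3.1337521593937137 r 0.04679400583549206 0.0390724351548062 yaw -0.3814006477975451
dial rel idx: axis 0.19656649668272008 own 0.22503943966572093
idx inner [ 0.4888 -0.0611] ang from axis 2.9561956966096417 2.943585135895828 own 2.9087127197279927 | line -3.1257621181541615 -3.108923502807466 own 3.1337521593937137 r 0.04683023626805495 0.03937150711945716 yaw -0.3814006477975451
dial rel idx: axis -6.081957814763803 own 0.22503943966572093
```

jog_arm(
  targets=[
    {"hand": 40, "delta_pos": [0, 0, 0], "twist": 3},
    {"hand": 40, "delta_pos": [0, 0, 0], "twist": 6},
    {"hand": 40, "delta_pos": [0, 0, 0], "twist": 8},
    {"hand": 40, "delta_pos": [0, 0, 0], "twist": 9},
    {"hand": 40, "delta_pos": [0, 0, 0], "twist": 9},
  ],
)

```text
time_s: 15.75
ee_pos: [0.5344, -0.0711, 0.1669]
orientation: [-1.529, 0.422, -0.424]
contact_force: [-3.5, 2.0, 3.3]
gripper_width: 0.0456
```

```bash
python3 st.py
python3 - <<'E'
from h import *
s=robot.sense();im=robot.camera("wrist")
np.save("pics/w6.npy",np.r_[s["ee_pos"],s["orientation"]])
cv2.imwrite("pics/w6.png",im[:,:,::-1])
cv2.imwrite("pics/w6c.png",cv2.resize(im[125:215,265:370,::-1],(700,600),interpolation=cv2.INTER_CUBIC))
E
```

```text
t 15.75 [ 0.5344 -0.0711  0.1669] yaw -0.5399001372571548 j6 -1.2624379198707465 F [-3.4834  1.9651  3.2943] T [0.1556 0.6663 0.0694] j6tau [-0.4316  0.051 ] w 0.04560802416600979
```

View pics/w6c.png

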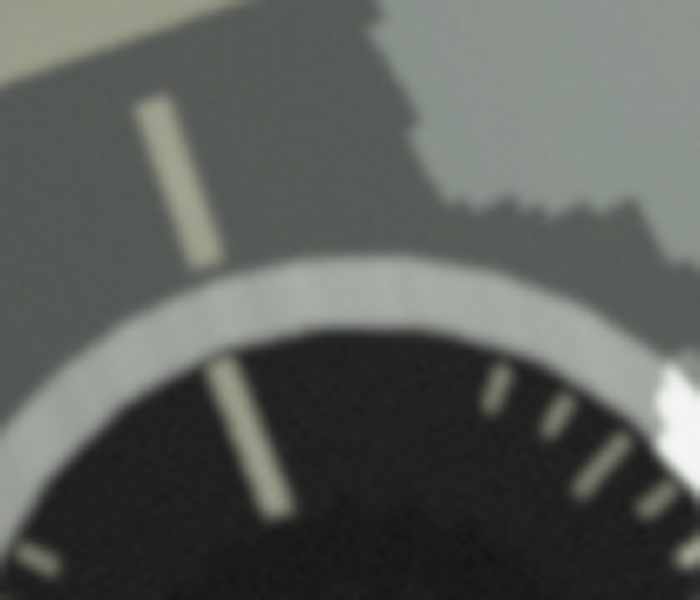

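Run:
```python
from h import *
g=lambda u,v:(u/6.6667+265-.42,v/6.6667+125-.42)
for D in (.148,.15,.152):lines("pics/w6.npy",g,(155,98),(207,265),(220,360),(279,517),D=D)
for ax in((.5340,-.0707),(.5348,-.0697)): lines("pics/w6.npy",g,(155,98),(207,265),(220,360),(279,517),ax)
```

```text
idx inner [ 0.4886 -0.0617] ang from axis 2.94824671890073 2.931849621765126 own 2.885989937267433 | line 2.973953621899699 2.9974305790272955 own 2.9412867452111398 r 0.04706694682565856 0.03898674551019236 yaw -0.5399001372571548
dial rel idx: axis 0.02570690299896894 own 0.05529680794370684
idx inner [ 0.4885 -0.0614] ang from axis 2.943231590827738 2.9283117981994744 own 2.8859899372674334 | line 2.967161455135664 2.9852058113175626 own 2.941286745211142 r 0.047234376718025065 0.03924586859881144 yaw -0.5399001372571548
dial rel idx: axis 0.023929864307925985 own 0.055296807943708615
idx inner [ 0.4884 -0.0611] ang from axis 2.938252015252536 2.9247732820573322 own 2.8859899372674325 | line 2.960458695905325 2.9734334487979237 own 2.94128674521114 r 0.047402986216640124 0.03950677843888286 yaw -0.5399001372571548
dial rel idx: axis 0.022206680652788968 own 0.055296807943707726
idx inner [ 0.4885 -0.0614] ang from axis 2.9398376314079875 2.925627724517705 own 2.8859899372674334 | line 2.963551341157387 2.979627458441848 own 2.941286745211142 r 0.04645033155315711 0.03845825888023691 yaw -0.5399001372571548
dial rel idx: axis 0.02371370974939957 own 0.055296807943708615
idx inner [ 0.4885 -0.0614] ang from axis 2.9640714061768727 2.943663478278101 own 2.8859899372674334 | line 2.992361313323088 3.0281819346683494 own 2.941286745211142 r 0.047047529873007796 0.039084729990402814 yaw -0.5399001372571548
dial rel idx: axis 0.028289907146215487 own 0.055296807943708615
```

```bash
cat >> h.py <<'E'
def blob(im,seed,half,z,c,step=.0002):
    """rectify plane z around seed (world xy), weight bright pixels, return centroid and direction"""
    n=int(half/step);xs=(np.arange(-n,n+1))*step
    X,Y=np.meshgrid(seed[0]+xs,seed[1]+xs,indexing="ij")
    p=proj(c,np.c_[X.ravel(),Y.ravel(),np.full(X.size,z)]).astype(np.float32)
    G=cv2.remap(cv2.cvtColor(im,cv2.COLOR_BGR2GRAY),p[:,0].reshape(X.shape),p[:,1].reshape(X.shape),cv2.INTER_CUBIC)
    _,B=cv2.threshold(G,0,255,cv2.THRESH_OTSU)
    k,lab,stt,cen=cv2.connectedComponentsWithStats(B)
    i=min(range(1,k),key=lambda i:np.linalg.norm(cen[i]-n)+(1e3 if stt[i,4]<300 else 0))
    I,J=np.nonzero(lab==i);P=np.c_[X[I,J],Y[I,J]];m=P.mean(0)
    w,v=np.linalg.eigh(np.cov((P-m).T));d=v[:,1]*(1 if v[0,1]<0 else -1)
    return m,A(d),np.sqrt(12*w)*1000
E
cat > meas.py <<'E'
import sys
from h import *
def meas(f,th=None):
    im=cv2.imread(f"pics/{f}.png");c=cam("wrist",load(f"pics/{f}.npy"))
    ax=np.array([.5346,-.0712])
    a=np.pi-.2; im_=blob(im,ax+.056*np.array([np.cos(a),np.sin(a)]),.0095,.15,c)
    t=a if th is None else a+th
    l=blob(im,ax+.0315*np.array([np.cos(t),np.sin(t)]),.009,.159,c)
    print(f,"idx",im_,"line",l,"own diff",l[1]-im_[1])
    for b in(ax,ax+[0,-.001],ax+[0,.001]): print("  rel",A(l[0]-b)-A(im_[0]-b),"idx",A(im_[0]-b),"line",A(l[0]-b))
meas(sys.argv[1],float(sys.argv[2]) if len(sys.argv)>2 else None)
E
python3 meas.py w6 0.02; python3 meas.py w3 0.243
```

```text
w6 idx (array([ 0.4804, -0.0595]), np.float64(2.9220785659285924), array([ 3.6553, 16.4975])) line (array([ 0.5014, -0.0646]), np.float64(2.841130616005888), array([ 9.5944, 19.3173])) own diff -0.0809479499227046
  rel 0.01786758061598448 idx 2.9283571096025693 line 2.946224690218554
  rel 0.006637312575205279 idx 2.910810645930681 line 2.9174479585058863
  rel 0.029294944964546765 idx 2.9460379083037793 line 2.975332853268326
w3 idx (array([ 0.4806, -0.0589]), np.float64(2.924517237385886), array([ 3.6096, 16.5667])) line (array([ 0.5007, -0.0724]), np.float64(-2.967509193101269), array([11.2498, 19.1208])) own diff -5.892026430487155
  rel -6.024428477059741 idx 2.917186975453878 line -3.107241501605863
  rel -6.036387608492715 idx 2.899661213675883 line -3.1367263948168325
  rel -6.012670289216521 idx 2.9348540684027284 line -3.077816220813792
```

```bash
sed -i 's/ax+.0315\*\(.*\),.009,.159/ax+.0295*\1,.0068,.159/' meas.py
python3 meas.py w6 0.02; python3 meas.py w3 0.243;python3 meas.py w1 -0.74
```

```text
w6 idx (array([ 0.4804, -0.0595]), np.float64(2.9220785659285924), array([ 3.6553, 16.4975])) line (array([ 0.5052, -0.0657]), np.float64(2.955549506418144), array([ 3.2953, 13.2881])) own diff 0.03347094048955146
  rel 0.02700617461154664 idx 2.9283571096025693 line 2.955363284214116
  rel 0.011931523985071024 idx 2.910810645930681 line 2.922742169915752
  rel 0.04235232674358658 idx 2.9460379083037793 line 2.988390235047366
w3 idx (array([ 0.4806, -0.0589]), np.float64(2.924517237385886), array([ 3.6096, 16.5667])) line (array([ 0.5048, -0.0717]), np.float64(-3.1144390187756255), array([ 3.3393, 13.2033])) own diff -6.038956256161511
  rel -6.040807421648376 idx 2.917186975453878 line -3.123620446194498
  rel 0.22633387139590244 idx 2.899661213675883 line 3.1259950850717853
  rel -6.024945185890324 idx 2.9348540684027284 line -3.0900911174875954
w1 idx (array([ 0.4794, -0.0566]), np.float64(-3.073609147189725), array([12.2956, 18.2981])) line (array([ 0.5159, -0.0459]), np.float64(2.226498986268107), array([ 4.392 , 14.2639])) own diff 5.300108133457832
  rel -0.6749187401394057 idx 2.8833339784817116 line 2.208415238342306
  rel -0.6764787068338878 idx 2.866463296685849 line 2.1899845898519614
  rel -0.672545559847638 idx 2.900356367087625 line 2.227810807239987
```

jog_arm(
  targets=[
    {"hand": 40, "delta_pos": [0, 0, 0], "twist": 0.6},
    {"hand": 40, "delta_pos": [0, 0, 0], "twist": 1.2},
    {"hand": 40, "delta_pos": [0, 0, 0], "twist": 1.7},
    {"hand": 40, "delta_pos": [0, 0, 0], "twist": 1.7},
    {"hand": 40, "delta_pos": [0, 0, 0], "twist": 1.7},
  ],
)

```text
time_s: 16.42
ee_pos: [0.5344, -0.0711, 0.1669]
orientation: [-1.525, 0.445, -0.447]
contact_force: [-2.2, 0.8, 1.2]
gripper_width: 0.046
```

```bash
python3 st.py
python3 - <<'E'
from h import *
s=robot.sense();im=robot.camera("wrist")
np.save("pics/w7.npy",np.r_[s["ee_pos"],s["orientation"]])
cv2.imwrite("pics/w7.png",im[:,:,::-1])
E
python3 meas.py w7 0.0
```

```text
t 16.43 [ 0.5344 -0.0711  0.1669] yaw -0.5696269923233714 j6 -1.2327073934668489 F [-2.1883  0.7829  1.2127] T [ 0.0428  0.6491 -0.0016] j6tau [-0.4726  0.0401] w 0.04604598237211845
w7 idx (array([ 0.4803, -0.0595]), np.float64(2.923556164148907), array([ 3.6881, 16.5452])) line (array([ 0.5053, -0.0647]), np.float64(2.9286331873099725), array([ 3.3002, 13.3213])) own diff 0.005077023161065508
  rel -0.003912826111106771 idx 2.9288647898800155 line 2.9249519637689088
  rel -0.018661556230022747 idx 2.9113280747422348 line 2.892666518512212
  rel 0.01116733054385266 idx 2.9465353584197094 line 2.957702688963562
```

The line is on the index to within about 0.005 rad. Releasing now.

jog_arm(
  targets=[
    {"hand": 52, "delta_pos": [0, 0, 0], "twist": 0},
    {"hand": 60, "delta_pos": [0, 0, 0], "twist": 0},
    {"hand": 80, "delta_pos": [0, 0, 0], "twist": 0},
    {"hand": 100, "delta_pos": [0, 0, 0], "twist": 0},
    {"hand": 100, "delta_pos": [0, 0, 0], "twist": 0},
  ],
)

```text
time_s: 17.1
ee_pos: [0.5345, -0.0712, 0.1669]
orientation: [-1.525, 0.445, -0.448]
contact_force: [0.4, -0.5, 0.2]
gripper_width: 0.0816
```

jog_arm(
  targets=[
    {"hand": 100, "delta_pos": [0, 0, 0], "twist": 0},
    {"hand": 100, "delta_pos": [0, -15, 0], "twist": 0},
    {"hand": 100, "delta_pos": [0, -40, 0], "twist": 0},
    {"hand": 100, "delta_pos": [0, -70, 0], "twist": 0},
    {"hand": 100, "delta_pos": [0, -90, 0], "twist": 0},
  ],
)

```text
time_s: 17.73
ee_pos: [0.535, -0.0712, 0.2598]
orientation: [-1.524, 0.443, -0.45]
contact_force: [0.7, -0.0, 0.1]
gripper_width: 0.0954
```

jog_arm(
  targets=[
    {"hand": 60, "delta_pos": [0, 0, 0], "twist": 0},
    {"hand": 30, "delta_pos": [0, 0, 0], "twist": 0},
    {"hand": 0, "delta_pos": [0, 0, 0], "twist": 0},
    {"hand": 0, "delta_pos": [0, 0, 0], "twist": 0},
    {"hand": 0, "delta_pos": [0, 0, 0], "twist": 0},
  ],
)

```text
time_s: 18.35
ee_pos: [0.5348, -0.0712, 0.2592]
orientation: [-1.525, 0.443, -0.449]
contact_force: [-0.2, 0.4, -0.2]
gripper_width: 0.0506
```

```bash
python3 st.py
python3 - <<'E'
from h import *
s=robot.sense();im=robot.camera("wrist")
np.save("pics/w8.npy",np.r_[s["ee_pos"],s["orientation"]])
cv2.imwrite("pics/w8.png",im[:,:,::-1])
print(totool(s,[.5205,.0500,.172]))
E
python3 meas.py w8 0.0
```

```text
t 18.35 [ 0.5348 -0.0712  0.2592] yaw -0.5696878864704279 j6 -1.232710933864881 F [-0.2257  0.4053 -0.1647] T [-0.0325  0.008  -0.0424] j6tau [0.0013 0.    ] w 0.05061182677631662
[-77.7308  86.9601  94.2687]
w8 idx (array([ 0.4803, -0.0593]), np.float64(2.921950508013684), array([ 4.0873, 16.4097])) line (array([ 0.5052, -0.0648]), np.float64(2.9191306420130414), array([ 3.9392, 12.8007])) own diff -0.0028198660006424348
  rel 0.0023101371837297435 idx 2.9254489211706933 line 2.927759058354423
  rel -0.012405464174168213 idx 2.907953590613299 line 2.895548126439131
  rel 0.017347138043406485 idx 2.9430796956049705 line 2.960426833648377
```

View pics/w8.png

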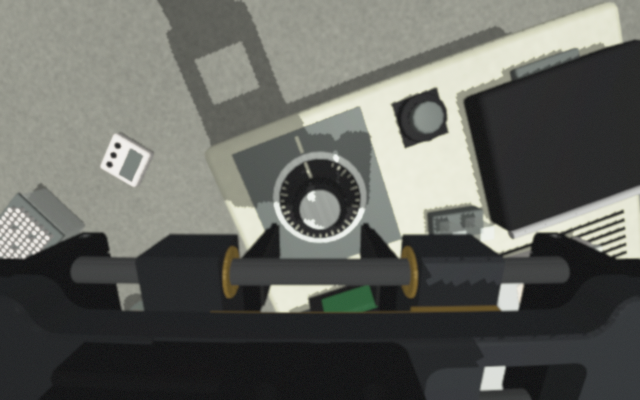

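The released dial still stands on the index, within about 0.003 rad. The key top is at (429,117), so I'll work out the press position.

Run:
```python
from h import *
c=cam("wrist",load("pics/w8.npy"));c1=cam("wrist",load("pics/w1.npy"))
print(atz(c,(429,117),.172),tri((c,(429,117)),(c1,(349.4,82.7))))
y=-.215;print(np.array([.5346,-.0712])+[np.cos(y)*-.04-np.sin(y)*.115,np.sin(y)*-.04+np.cos(y)*.115])
s=robot.sense();print(totool(s,[.521,.0495,.172]),R.from_rotvec(s["orientation"]).as_matrix())
```

```text
[0.5212 0.0507 0.172 ] (array([0.5202, 0.0483, 0.1787]), [np.float64(0.0001423490958777849), np.float64(0.00014234909587773075)])
[0.5201 0.0497]
[-77.141   87.1453  94.0738] [[ 0.8421  0.0037  0.5394]
 [-0.5394 -0.0013  0.8421]
 [ 0.0038 -1.      0.0009]]
```

jog_arm(
  targets=[
    {"hand": 0, "delta_pos": [-25, 0, 30], "twist": 0},
    {"hand": 0, "delta_pos": [-50, 0, 62], "twist": 0},
    {"hand": 0, "delta_pos": [-78, 0, 94], "twist": 0},
    {"hand": 0, "delta_pos": [-78, 0, 94], "twist": 0},
    {"hand": 0, "delta_pos": [-78, 30, 94], "twist": 0},
  ],
)

```text
time_s: 19.02
ee_pos: [0.5219, 0.0499, 0.2318]
orientation: [-1.523, 0.437, -0.454]
contact_force: [-0.5, -0.5, -0.6]
gripper_width: 0.0014
```

```bash
python3 st.py
python3 - <<'E'
from h import *
s=robot.sense();im=robot.camera("wrist");np.save("pics/w9.npy",np.r_[s["ee_pos"],s["orientation"]])
cv2.imwrite("pics/w9.png",im[:,:,::-1]);c=cam("wrist",s)
print(totool(s,[.5207,.05,.172]),proj(c,[[.5207,.05,.172],s["ee_pos"]]))
E
```

```text
t 19.02 [0.5219 0.0499 0.2318] yaw -0.5688110750459429 j6 -1.0078561983926004 F [-0.4749 -0.5433 -0.6023] T [-0.013   0.0405  0.0211] j6tau [0.6468 0.0023] w 0.0013861216362630914
[-1.6735 59.8145 -0.7649] [[318.2627 209.7896]
 [319.0647 238.0338]]
```

View pics/w9.png

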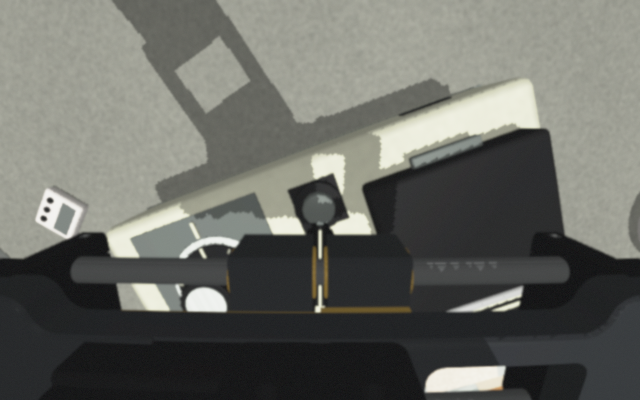

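The key shows at (319,209) against a predicted (318,210), so I'm well centred. I'll go down to about 6 mm above it, then press in steps.

jog_arm(
  targets=[
    {"hand": 0, "delta_pos": [-1, 20, 0], "twist": 0},
    {"hand": 0, "delta_pos": [-1, 40, 0], "twist": 0},
    {"hand": 0, "delta_pos": [-1, 50, 0], "twist": 0},
    {"hand": 0, "delta_pos": [-1, 54, 0], "twist": 0},
    {"hand": 0, "delta_pos": [-1, 54, 0], "twist": 0},
  ],
)

```text
time_s: 19.7
ee_pos: [0.5182, 0.0498, 0.1718]
orientation: [-1.526, 0.446, -0.447]
contact_force: [-1.5, -0.5, 3.1]
gripper_width: 0.0002
```

```bash
python3 st.py
```

```text
t 19.7 [0.5182 0.0498 0.1718] yaw -0.5696167937586993 j6 -1.0068637871890693 F [-1.5051 -0.4722  3.1019] T [-0.0869  0.1905 -0.0797] j6tau [0.0679 0.0013] w 0.00016803407842156564
```

jog_arm(
  targets=[
    {"hand": 0, "delta_pos": [0, 2, 0], "twist": 0},
    {"hand": 0, "delta_pos": [0, 4, 0], "twist": 0},
    {"hand": 0, "delta_pos": [0, 6, 0], "twist": 0},
    {"hand": 0, "delta_pos": [0, 8, 0], "twist": 0},
    {"hand": 0, "delta_pos": [0, 8, 0], "twist": 0},
  ],
)

```text
time_s: 20.32
ee_pos: [0.5189, 0.0498, 0.1662]
orientation: [-1.526, 0.444, -0.448]
contact_force: [-3.7, -0.3, 12.0]
gripper_width: 0.0007
```

```bash
python3 st.py
```

```text
t 20.32 [0.5189 0.0498 0.1662] yaw -0.5695267725594156 j6 -1.0068398159250271 F [-3.6702 -0.3039 11.9521] T [0.008  0.9096 0.0165] j6tau [-0.2253 -0.0004] w 0.0007174936855914028
```

jog_arm(
  targets=[
    {"hand": 0, "delta_pos": [0, 2, 0], "twist": 0},
    {"hand": 0, "delta_pos": [0, 4, 0], "twist": 0},
    {"hand": 0, "delta_pos": [0, 4, 0], "twist": 0},
    {"hand": 0, "delta_pos": [0, 4, 0], "twist": 0},
    {"hand": 0, "delta_pos": [0, 4, 0], "twist": 0},
  ],
)

```text
time_s: 20.95
ee_pos: [0.5189, 0.0499, 0.166]
orientation: [-1.526, 0.444, -0.448]
contact_force: [-9.8, -0.4, 19.2]
gripper_width: 0.0005
```

```bash
python3 st.py
```

```text
t 20.95 [0.5189 0.0499 0.166 ] yaw -0.5692371118540084 j6 -1.0068848040274925 F [-9.8239 -0.3817 19.2366] T [-0.0467  1.9127  0.    ] j6tau [-0.2946 -0.0017] w 0.00046421617321558845
```

The tool met a hard stop at z = 0.166, which is 6 mm below the released key top, at 19 N. The key is fully down, so I'll release it and lift away.

jog_arm(
  targets=[
    {"hand": 0, "delta_pos": [0, -5, 0], "twist": 0},
    {"hand": 0, "delta_pos": [0, -15, 0], "twist": 0},
    {"hand": 0, "delta_pos": [0, -50, 0], "twist": 0},
    {"hand": 0, "delta_pos": [0, -90, 0], "twist": 0},
    {"hand": 0, "delta_pos": [0, -120, 0], "twist": 0},
  ],
)

```text
time_s: 21.58
ee_pos: [0.519, 0.0502, 0.2874]
orientation: [-1.526, 0.443, -0.449]
contact_force: [-1.1, -0.2, 0.3]
gripper_width: 0.0004
```

jog_arm(
  targets=[
    {"hand": 0, "delta_pos": [0, -20, -30], "twist": 0},
    {"hand": 0, "delta_pos": [0, -20, -60], "twist": 0},
    {"hand": 0, "delta_pos": [0, -20, -60], "twist": 0},
    {"hand": 0, "delta_pos": [0, -20, -60], "twist": 0},
    {"hand": 0, "delta_pos": [0, -20, -60], "twist": 0},
  ],
)

```text
time_s: 22.2
ee_pos: [0.4868, 0.0003, 0.3068]
orientation: [-1.526, 0.443, -0.447]
contact_force: [0.9, -0.4, 0.5]
gripper_width: 0.0002
```

```bash
python3 st.py
python3 - <<'E'
from h import *
s=robot.sense();im=robot.camera("wrist");np.save("pics/w10.npy",np.r_[s["ee_pos"],s["orientation"]])
cv2.imwrite("pics/w10.png",im[:,:,::-1])
E
python3 meas.py w10 0
```

```text
t 22.2 [0.4868 0.0003 0.3068] yaw -0.5684209952231943 j6 -1.1111895691480527 F [ 0.8743 -0.3974  0.5333] T [-0.061  -0.0085 -0.0304] j6tau [-0.1642  0.0026] w 0.0002100303342931725
w10 idx (array([ 0.4812, -0.0605]), np.float64(2.9094022213044464), array([ 4.7496, 16.2256])) line (array([ 0.5029, -0.0644]), np.float64(2.8706025440822907), array([4.8739, 8.6097])) own diff -0.038799677222155715
  rel -0.015200294686904758 idx 2.944219460287005 line 2.9290191656001
  rel -0.027217527309758793 idx 2.9262886628428575 line 2.8990711355330987
  rel -0.00292046010803082 idx 2.9622797629366677 line 2.959359302828637
```

View pics/w10.png

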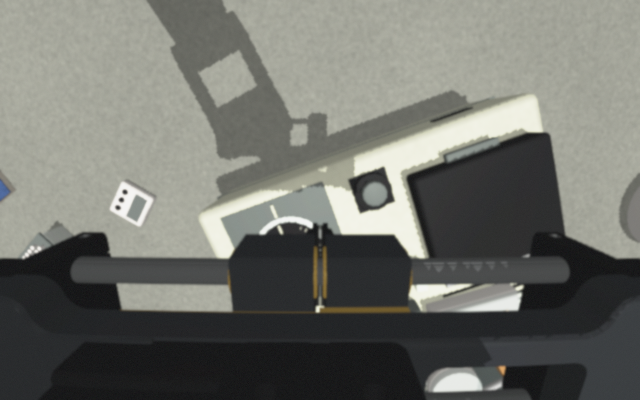

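The arm is clear and the key has sprung back. Index and line still look aligned at about (280,213); the gripper hides part of the dial line, and nothing has touched the dial since the clear check after release.

```bash
python3 -c "
from plant import robot
print(robot.sign_off())"
```

```text
the job is handed in; nothing more can be done
None
```

The dial is reset with its play taken up, the zero key has been pressed and released, and the job is handed in at about 22 s of the 64 s.

- **Stop:** I gripped the knob at 10 N and turned the dial anticlockwise past the index. At about 1.26 rad beyond it the turning torque had risen from 0.10 to about 0.22 N m. I took that as light contact with the end stop, roughly 4–6 N on the buffer against the 14 N limit.
- **Setting:** I then turned it clockwise only, through the 0.40 rad of play, until the long line stood at the index. The camera put it within about 0.005 rad while gripped and about 0.003 rad after release.
- **Zero key:** I pressed with the shut fingers until they met a hard stop 6 mm down, at 19 N, then lifted clear. In the last picture the key looks released; I did not measure its height.

**Check that disagreed:** the last picture gave a dial offset between -0.003 and -0.027 rad depending on the assumed dial centre. The gripper hid part of the long line there, so I relied on the clear view taken just after release; the arm did not touch the dial after that.

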